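# Click the indexing slide home and hold its index pin out

### The job

On the goldsmith's indexing slide, push the carriage along its rail by its upright push plate until it snaps past the spring detent and sits home against the end stop, with the index pin still in the dividing disc. Then take the index plunger by its pull knob, pull it straight back as far as it will go, and finish still holding it there with the carriage home, so that the jeweller can turn the disc by hand; do not let go at the end. Leave the other things on the bench where they are.

Things in the scene. Friction and masses are not known exactly. Their poses are not given: they have to be found in the camera images.
- fixture: Indexing slide, fixed: dark steel base plate 155 (x) x 255 (y) x 14 mm with a steel rail (top 26 mm high) along its own y. Origin: on the bench, mid-rail. The carriage travels to the fixture's +y, the plunger points to its -x (towards the robot); turned up to 0.35 rad. End stop block: y = +96 to +118, top 44 mm. Detent housing beside the rail: x +67 to +91, y +53 to +87, top 44.
- carriage (a joint): Carriage position along the fixture's +y, m: 0 at the -y end, 0.110 home at the end stop; starts within 0 to 0.06. Aluminium plate 110 (x) x 100 (y), top 42 mm high, centre at fixture x 0, y = -65 mm + value. Friction 1 N; in the last 12 mm a spring ball resists (about 6 N to pass), is passed 5 mm before home, then snaps the carriage to the stop and holds it against about 5 N.
- push_plate (a point): Centre of the outer (-y) face of the upright push plate on the carriage's -y end; push it to the fixture's +y. The plate is 50 (x) wide, 10 (y) thick, stands square across the rail, 42 to 85 mm above the bench; this point is 67.5 mm high, 50 mm to -y and 12 mm to +x of the carriage's centre.
- disc (a point): Centre of the top of the brass dividing disc on the carriage: 68 mm diameter, 16 thick, this point 62 mm above the bench; fixed to the carriage, 12 mm to +x of its centre. A wooden ring post 16 mm thick stands on it, top 80 mm high. The plunger's pin enters a hole in the rim on the -x side.
- plunger (a joint): How far the sprung index plunger is pulled back to the fixture's -x, in m: 0 with the pin 9 mm deep in the disc's hole, clear of it above 0.009, 0.016 fully back at its stop. The spring pulls it in with 3 N at 0 and 7 N at 0.016; let go, it returns by itself.
- pull_knob: Steel pull knob, its axis along the fixture's x, 54 mm above the bench. Origin: middle of its flat-sided grip, 18 (x) x 18 (y) x 24 (z); outside (-x) of it a round rim 28 diameter, 6 thick; inside (+x) a stem 8 diameter, 13 long when seated, into a steel housing 30 wide (y), top 68 mm high. Lies 77 mm + plunger value to -x of the carriage centre. Axes as the fixture.
- dish: Bystander, to be left alone: small white porcelain bowl, 84 wide, 28 high (mm); origin at its underside.
- ring_clamp: Bystander, to be left alone: wooden ring clamp lying flat, 85 x 28 x 22 (mm); origin at its underside.
- jar: Bystander, to be left alone: small amber glass jar with white cap, 44 diameter, 55 high (mm); origin at its underside.
- graver: Bystander, to be left alone: graver with wooden handle, lying flat, about 120 long (mm); origin at its underside.
- steel_block: Bystander, to be left alone: small steel bench block, 45 x 45 x 20 (mm); origin at its underside.
- hammer: Bystander, to be left alone: jeweller's hammer lying flat, about 200 long (mm); origin at its underside.
- cup: Bystander, to be left alone: blue ceramic cup, 64 diameter, 60 high (mm); origin at its underside.

How it is judged (in metres and radians):
On the way, in this order (a step that is already met when the one before it is completed fails the run):
1. the carriage is past the detent and home against the end stop, with the pin still in the disc (value of joint carriage above 0.1075 m and value of joint plunger below 0.008 m), for 0.2 s.
2. the gripper holds the plunger fully back (value of joint plunger above 0.0138 m and contact force between the fingers and pull_knob above 2 N), for 0.2 s.
At the end, for the whole second after the job is handed in: The carriage is home (within 2.5 mm of the end stop, held by the detent), the plunger is within 2.2 mm of its full 16 mm travel, and the gripper's fingers are still holding it by the knob (contact over 2 N) through the last second (all of step 2 and value of joint carriage above 0.1075 m); the arm keeps its last pose, push and grip.
It fails at once if a bystander on the bench is shifted by more than 20 mm (distance of any of dish, ring_clamp, jar, graver, steel_block, hammer, cup from where it was at the start of the episode above 0.02 m).
It also fails if it takes over 48 s, if anything falls off the work surface, if the arm or the gripper's body presses on something with over 40 N, if the wrist force passes 120 N, or if a joint passes its speed limit or range.

### The arm

A 6-joint arm with a two-finger parallel gripper is mounted at the origin on the work surface. World frame = base frame: x ahead of the robot, y to its left, z up, the work surface at z = 0. Lengths are in mm, angles in degrees, forces in N, time in s.
With the tool pointing down it reaches from about 350 to 850 mm from the base axis. Payload 8.1 kg.
Tool frame: the origin (TCP) lies midway between the tips of the shut fingers; the grasp point (between the pads) lies 19 mm behind it; z points along the fingers, y is the line along which they close (so a half turn about z gives the same grasp; the last joint's range is limited). The gripper opens to 85 mm and grips with 20 to 120 N. Pads are 22 mm wide; open, the fingers measure 114 mm over their backs; the gripper's body (76 mm by 85 mm) begins 54 mm behind the grasp point. The pads swing forward as they close: fully open they stand 13 mm farther back than shut.
Start: joints at [-80.523, 7.471, 85.268, -0, 87.261, -4.893], TCP at [148.928, -581.228, 231.292] pointing down, gripper open.
Joint ranges: [-169.43, 169.43], [-51.17, 129.36], [1.28, 143.12], [-76.62, 256.62], [0, 156.53], [-152.29, 152.29]. Speed limits (degrees/s): [136.94, 136.94, 159.86, 180, 180, 180].

### API

Orientations are given as [roll, pitch, yaw] about the fixed x, y, z axes, in that order (R = Rz(yaw) Ry(pitch) Rx(roll)).
In Python, from bench import r, optics, workorder gives the robot as it stands.
- The arm moves only by the tool send_path, called in YAML: its name, and indented under it one key for each argument. Schema: {"type":"object","properties":{"plan":{"type":"array","items":{"type":"object","properties":{"rx":{"type":"number"},"ry":{"type":"number"},"rz":{"type":"number"},"dx":{"type":"number"},"dy":{"type":"number"},"dz":{"type":"number"},"aperture":{"type":"number"}},"additionalProperties":false,"required":["aperture"]},"minItems":1,"maxItems":8},"force":{"type":"number"},"only":{"type":"string"},"quiet":{"type":"boolean"},"lines":{"type":"string"}},"required":["plan"],"additionalProperties":false}. plan is a list of rows, 1 to 8 of them, each an object with the fields rx, ry, rz (a rotation vector in normalised numbers (1 is 90 degrees)), dx, dy, dz (the shift in shares of 500 mm (1.0 is 500 mm)), aperture (the finger opening in mm); a field left out counts as zero (the opening has to be given); each row is the pose to reach, as a shift and turn from the pose commanded when the call began, along the tool's axes at that moment; what a row does not reach only later rows make up. A row lasts 1/8 s, in which the tool goes at most 62.5 mm and 10.7 degrees, less where a joint would pass 70% of its speed; a pose out of reach is approached as far as the arm can. The fingers move at their own pace and stop on an object; force is the grip in N (left out, the last holds). Time passes only in rows, so rows that do not move let the fingers close. The tool returns the time, the measured TCP pose, the force, the opening and the grip force at its end. only (a regular expression) keeps the lines of the reply that match it, lines (a string "A,B") keeps lines A to B, and quiet returns only ok. Shift and turn numbers lie between -1 and 1, and a call with a number outside is refused. Input that does not fit is refused with a message, and nothing moves.
- r.sense(): the state, without advancing time (a new reading comes with each control period).
- optics.snapshot(name): name is "scene" or "side" or "wrist"; returns a dict with "pixels" (420x560x3 uint8, blue, green, red), "fx", "fy", "cx", "cy" (pixels), "pose" (4x4, takes a point from camera to world coordinates). Camera axes: x right, y up, looking along -z (the intrinsics and any distortion apply to the point x, -y, -z); pixel columns grow to the right and rows downward; lengths in mm; the calibration is good to about 2 mm. A picture is of the moment at which its call begins. There is no depth.
- workorder.hand_in(): hands the job in; it is judged then, once.
The state is a dict: "time": time; "joint_pos": joint angles; "qd": joint speeds; "joint_efforts": joint torques, N m; "tool_pos": TCP position; "tcp_rot": TCP orientation; "ft_force": force on the tool from outside, world axes, zero at the start; "wrist_torque": the same for the moment, N m; "finger_gap": finger opening in mm; "grip_force": force on a finger pad.
Only numpy, scipy, OpenCV 4.12 (cv2) and the standard library are available. Lean on these libraries where they do the work, as an engineer would, in place of code of your own. Each camera call takes 0.05 s, during which the arm holds its last target. There are 200 camera calls.

## Working session

There is one attempt and no reset: what is moved stays moved. The work goes in short steps, Python scripts to look and compute and a tool call to move; the robot and the scene stay as the last step left them, time stands still between calls to the robot, and variables do not carry over. Pictures are saved under pics/ and viewed, at most 12 in all, crops included, and the job is handed in when it is done.

```bash
mkdir -p pics; ls
```

Create h.py:
```python
import numpy as np, cv2
from bench import r, optics, workorder
def snap(n,f):
    s=optics.snapshot(n); cv2.imwrite('pics/'+f,np.asarray(s['pixels'])); return s
def ray(s,u,v):
    P=np.array(s['pose']); d=np.array([(u-s['cx'])/s['fx'],-(v-s['cy'])/s['fy'],-1.])
    return P[:3,3],P[:3,:3]@d
def onz(s,u,v,z):
    o,d=ray(s,u,v); return o+d*(z-o[2])/d[2]
def proj(s,p):
    P=np.array(s['pose']); c=P[:3,:3].T@(np.array(p)-P[:3,3])
    return s['cx']+s['fx']*c[0]/-c[2], s['cy']-s['fy']*c[1]/-c[2]
```

Run:
```python
from h import *
for n in("scene","side"):
    s=snap(n,n+'0.png'); print(n,{k:(np.round(v,2).tolist()) for k,v in s.items() if k!='pixels'})
print(r.sense())
```

```text
pics
scene {'fx': 430.53, 'fy': 430.53, 'cx': 284.07, 'cy': 209.49, 'pose': [[0.69, -0.59, 0.42, 1120.63], [0.72, 0.56, -0.41, -488.56], [0.01, 0.58, 0.81, 1060.06], [0.0, 0.0, 0.0, 1.0]]}
side {'fx': 439.16, 'fy': 439.16, 'cx': 278.33, 'cy': 203.45, 'pose': [[-0.82, 0.3, -0.49, 56.63], [-0.57, -0.41, 0.71, 784.44], [0.02, 0.86, 0.5, 618.41], [0.0, 0.0, 0.0, 1.0]]}
{'time': 0.1, 'joint_pos': array([-8.05231886e+01,  7.51238405e+00,  8.53252257e+01,  7.77368769e-04,
        8.72612586e+01, -4.89442184e+00]), 'qd': array([-0.02869798, -0.12146288, -0.17538957, -0.02517021, -0.0101679 ,
       -0.07333108]), 'joint_efforts': array([ 4.77129797e-04, -5.70952463e+01, -5.01940620e+01, -2.16207509e-04,
        8.18288536e-03,  9.11325884e-06]), 'tool_pos': array([ 148.85041222, -580.71618586,  230.31166801]), 'tcp_rot': array([-1.79901558e+02, -9.20901349e-03,  1.43711875e+01]), 'ft_force': array([-0.0196091 , -0.23008793,  0.26918608]), 'wrist_torque': array([0.02187309, 0.0070311 , 0.01076479]), 'grip_force': 0.0, 'finger_gap': 85.71828806965492}
```

View pics/scene0.png

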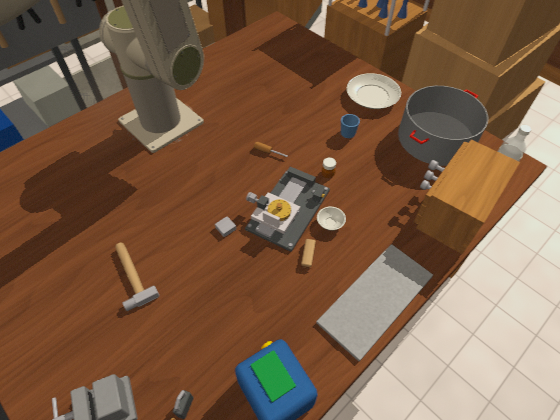

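View pics/side0.png

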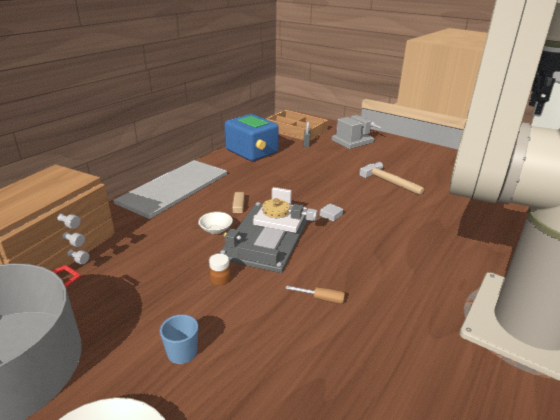

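The scene view shows the slide around (288,208), with the carriage at its lower-left end, the brass disc near (279,209) and the knob near (252,198). The steel block is close by at (226,227). In the side view the disc is near (276,208) and the knob near (311,214). I'll enlarge both.

Run:
```python
from h import *
a=cv2.imread('pics/scene0.png')[160:260,210:340]; b=cv2.imread('pics/side0.png')[180:280,215:345]
z=lambda i:cv2.resize(i,None,fx=5.8,fy=5.8,interpolation=cv2.INTER_CUBIC)
cv2.imwrite('pics/a.png',z(a)); cv2.imwrite('pics/b.png',z(b))
```

```text
(no output)
```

View pics/a.png

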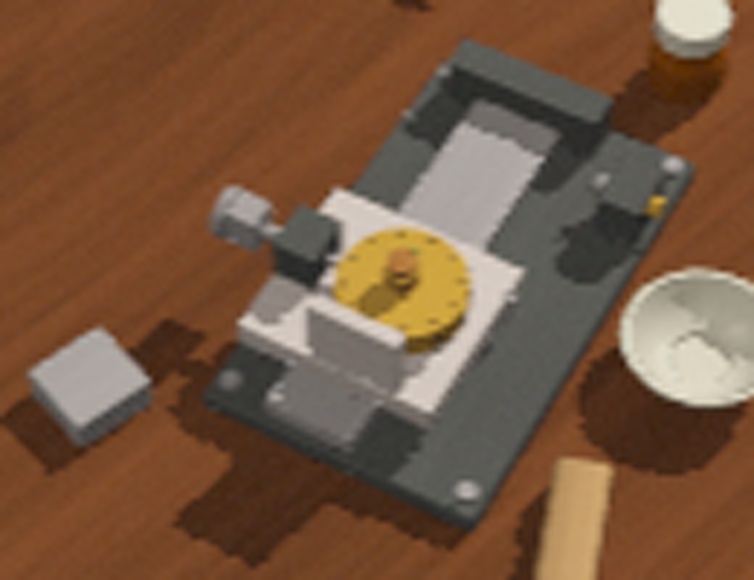

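View pics/b.png

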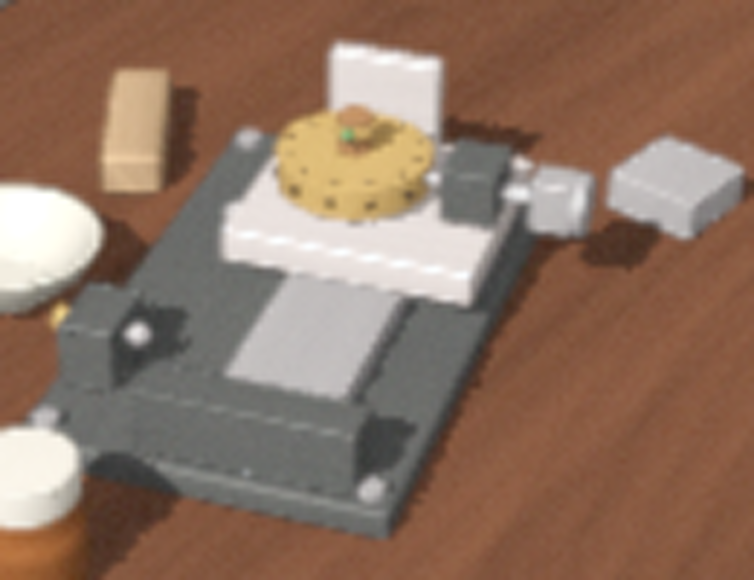

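The crops confirm it: the carriage is near its -y end. In the first crop the base-top corners are at (208,395), (474,520) and (690,168), and the disc is centred at (402,285). The knob is clear at (240,217), and the steel block lies off the -x/-y corner.

Add to h.py:
```python
def tri(s1,p1,s2,p2):
    o,d=ray(s1,*p1); q,e=ray(s2,*p2)
    t=np.linalg.lstsq(np.c_[d,-e],q-o,rcond=None)[0]
    a,b=o+t[0]*d,q+t[1]*e; return (a+b)/2,np.linalg.norm(a-b)
```

Run:
```python
from h import *
s1=optics.snapshot("scene"); s2=optics.snapshot("side"); w=snap("wrist","w0.png")
A=lambda x,y:(x/5.8+209.6,y/5.8+159.6); B=lambda x,y:(x/5.8+214.6,y/5.8+179.6)
c=[onz(s1,*A(*p),14)[:2] for p in((208,395),(474,520),(690,168))]
print("corners",np.round(c,1), [np.linalg.norm(c[i+1]-c[i]) for i in(0,1)])
f=c[2]-c[1]; g=c[1]-c[0]; print("yaw from y edge",np.degrees(np.arctan2(-f[0],f[1])),"x edge",np.degrees(np.arctan2(g[1],g[0])))
print("origin",(c[0]+c[2])/2)
print("disc",onz(s1,*A(402,285),62),onz(s2,*B(355,143),62),tri(s1,A(402,285),s2,B(355,143)))
print("knob",tri(s1,A(240,217),s2,B(558,202)))
print("plate top mid",onz(s1,*A(357,322),85),onz(s2,*B(387,50),85))
d=[onz(s2,*B(*p),14)[:2] for p in((388,527),(60,450),(240,135))];print(np.round(d,1))
print(np.round(w['pose'],2),w['fx'])
```

```text
corners [[553.5 -85.2]
 [697.1 -39.7]
 [621.8 196.9]] [np.float64(150.6579899808416), np.float64(248.27519985697415)]
yaw from y edge 17.65652023900412 x edge 17.581482058092554
origin [587.68066264  55.86418562]
disc [596.55487312   8.07304595  62.        ] [597.81263672   7.40971546  62.        ] (array([597.08257309,   7.96098297,  62.55051097]), np.float64(0.5721242530194716))
knob (array([506.99516344, -16.84717245,  53.99350621]), np.float64(4.715783166138208))
plate top mid [609.58871009 -33.90151043  85.        ] [610.89467708 -34.94198267  85.        ]
[[471.3 163.6]
 [600.6 200.1]
 [692.2 -33.4]]
[[ 2.5000e-01  9.3000e-01  2.8000e-01  2.1935e+02]
 [-9.7000e-01  2.4000e-01  7.0000e-02 -5.6297e+02]
 [-0.0000e+00 -2.8000e-01  9.6000e-01  3.7247e+02]
 [ 0.0000e+00  0.0000e+00  0.0000e+00  1.0000e+00]] 314.08213474279273
```

View pics/w0.png

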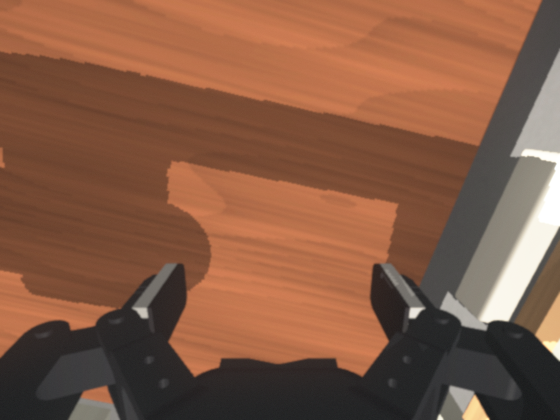

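The wrist view shows only bench and shadow, with no fixture in it yet. Yaw is about 17.6°, the disc is near (597,8), and the outer face of the plate is near (612,-40). Next I move towards the pre-push pose, staying high.

The manual's scale: shifts go in shares of 500 mm and turns go in shares of 90 degrees. Converting my numbers, 395 mm / 500 = 0.79, 345 mm / 500 = 0.69, -3.2 degrees / 90 = -0.0356.

send_path:
  plan:
    - {"dx": 0.09, "dy": -0.056, "aperture": 0}
    - {"dx": 0.19, "dy": -0.118, "aperture": 0}
    - {"dx": 0.29, "dy": -0.182, "aperture": 0}
    - {"dx": 0.39, "dy": -0.246, "aperture": 0}
    - {"dx": 0.49, "dy": -0.31, "aperture": 0}
    - {"dx": 0.59, "dy": -0.374, "aperture": 0}
    - {"rz": -0.0222, "dx": 0.69, "dy": -0.436, "aperture": 0}
    - {"rz": -0.0356, "dx": 0.79, "dy": -0.5, "aperture": 0}
  force: 40

```text
time: 1.25
tool_pos: [470.6, -239.5, 231.5]
tcp_rot: [180.0, -0.0, 17.6]
ft_force: [0.5, -1.2, -0.8]
finger_gap: -0.2
grip_force: 0.0
```

Run:
```python
from h import *
s=r.sense();print(s['tool_pos'],s['tcp_rot'],s['ft_force'])
```

```text
[ 470.64355524 -239.47383713  231.46485082] [ 1.79969042e+02 -1.70018918e-02  1.76179907e+01] [ 0.48812536 -1.18251779 -0.84474148]
```

To row units: 195 mm / 500 = 0.39, -107 mm / 500 = -0.214.

send_path:
  plan:
    - {"dx": 0.08, "dy": -0.044, "aperture": 0}
    - {"dx": 0.18, "dy": -0.1, "dz": 0.02, "aperture": 0}
    - {"dx": 0.28, "dy": -0.156, "dz": 0.04, "aperture": 0}
    - {"dx": 0.36, "dy": -0.196, "dz": 0.06, "aperture": 0}
    - {"dx": 0.39, "dy": -0.214, "dz": 0.06, "aperture": 0}
    - {"dx": 0.39, "dy": -0.214, "dz": 0.06, "aperture": 0}
    - {"dx": 0.39, "dy": -0.214, "dz": 0.06, "aperture": 0}

```text
time: 2.12
tool_pos: [622.7, -81.4, 201.8]
tcp_rot: [180.0, -0.0, 17.5]
ft_force: [0.7, -0.3, -0.3]
finger_gap: 0.0
grip_force: 0.0
```

Run:
```python
from h import *
w=snap("wrist","w1.png"); print(r.sense()['tool_pos']);
import pickle; pickle.dump(w,open('w1.pkl','wb'))
```

```text
[622.64397666 -81.51182673 201.91075656]
```

View pics/w1.png

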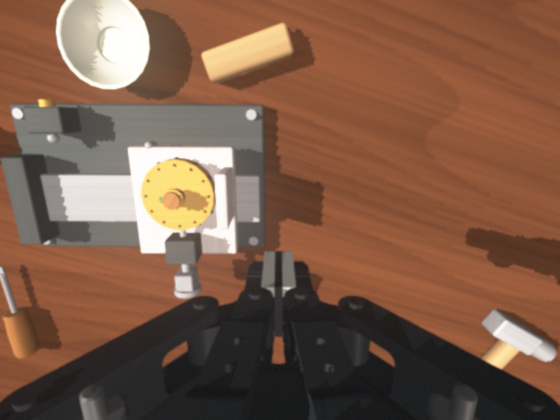

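The wrist view shows the whole slide squarely: disc centre near (178,194), push plate near x 228 and knob near (187,282). The tips are at (278,262), beside the -y end of the base. I'll measure from this view.

Run:
```python
from h import *
import pickle; w=pickle.load(open('w1.pkl','rb')); im=np.asarray(w['pixels']); hsv=cv2.cvtColor(im,cv2.COLOR_BGR2HSV)
m=cv2.inRange(hsv,(18,120,120),(35,255,255)); m[:130]=0
c=max(cv2.findContours(m,0,2)[0],key=cv2.contourArea); e=cv2.fitEllipse(cv2.convexHull(c)); print(e)
d=onz(w,*e[0],62); print("disc",d)
g=cv2.cvtColor(im,cv2.COLOR_BGR2GRAY).astype(float)
# base long edge (far, row~106): wood -> dark ; use saturation change
sat=hsv[:,:,1].astype(int)
pts=[]
for u in range(80,245,8):
    col=sat[92:125,u]; k=np.argmin(np.diff(cv2.GaussianBlur(col.astype(np.float32),(1,5),0).ravel())); pts.append(onz(w,u,92+k+.5,14)[:2])
pts=np.array(pts); l=cv2.fitLine(pts.astype(np.float32),cv2.DIST_HUBER,0,.01,.01).ravel(); a=np.degrees(np.arctan2(l[1],l[0])); print("edge dir",a,(a-90)%180)
cn=[onz(w,*p,14)[:2] for p in((252,115),(17,113),(253,241))];print("screws",np.round(cn,1)); f=cn[1]-cn[0];print(np.degrees(np.arctan2(-f[0],f[1])))
for n,p,z in(("grip",(187,281),66),("rim",(187,293),68),("hous",(183,247),68),("plate",(222,200),85),("tips",(278,258),202)):
    q=onz(w,*p,z);v=q-d;t=np.radians(17.6);print(n,np.round(q,1),"fx,fy rel disc",round(v[0]*np.cos(t)+v[1]*np.sin(t),1),round(-v[0]*np.sin(t)+v[1]*np.cos(t),1))
i=cv2.resize(im[140:310,100:270],None,fx=3.5,fy=3.5,interpolation=2); cv2.imwrite('pics/w1c.png',i)
```

```text
((177.450927734375, 194.14906311035156), (66.5473861694336, 73.78398895263672), 130.20143127441406)
disc [599.08063409   8.36131707  62.        ]
edge dir -72.421326 17.578674
screws [[686.  -33.9]
 [616.7 191.3]
 [555.7 -73. ]]
17.111573370221034
grip [516.8 -20.6  66. ] fx,fy rel disc -87.2 -2.7
rim [505.  -23.8  68. ] fx,fy rel disc -99.4 -2.2
hous [552.1  -9.2  68. ] fx,fy rel disc -50.0 -2.5
plate [613.1 -34.4  85. ] fx,fy rel disc 0.4 -45.0
tips [628.5 -79.5 202. ] fx,fy rel disc 1.5 -92.6
```

View pics/w1c.png

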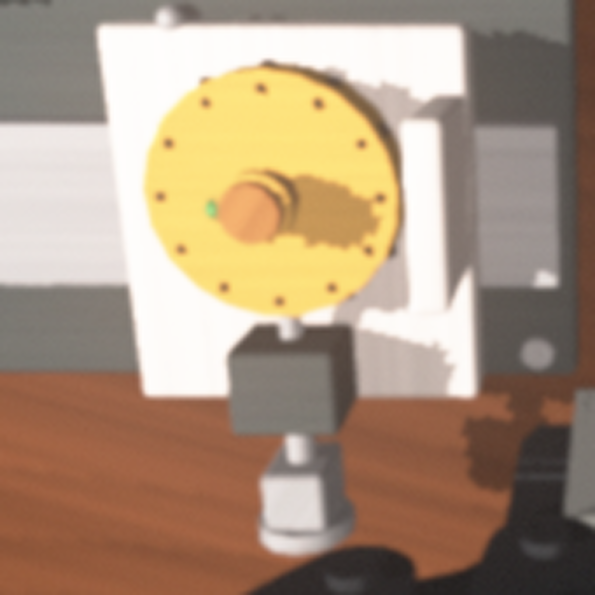

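The crop agrees: knob grip axis-aligned at crop (295,490), housing at (290,380), plate edge at x≈440, and yaw 17.6°. I'll lower the shut fingers behind the plate and start pushing.

To row units: 147 mm / 500 = 0.294, 130 mm / 500 = 0.26.

send_path:
  plan:
    - {"dx": 0.004, "dz": 0.08, "aperture": 0}
    - {"dx": 0.008, "dz": 0.18, "aperture": 0}
    - {"dx": 0.008, "dz": 0.26, "aperture": 0}
    - {"dx": 0.008, "dz": 0.294, "aperture": 0}
    - {"dx": 0.008, "dy": -0.016, "dz": 0.294, "aperture": 0}
    - {"dx": 0.008, "dy": -0.032, "dz": 0.294, "aperture": 0}
    - {"dx": 0.008, "dy": -0.04, "dz": 0.294, "aperture": 0}
    - {"dx": 0.008, "dy": -0.048, "dz": 0.294, "aperture": 0}

```text
time: 3.18
tool_pos: [620.5, -55.7, 55.7]
tcp_rot: [179.9, -0.1, 17.6]
ft_force: [-0.7, 0.4, -0.1]
finger_gap: -0.1
grip_force: 0.0
```

send_path:
  plan:
    - {"dy": -0.008, "aperture": 0}
    - {"dy": -0.016, "aperture": 0}
    - {"dy": -0.028, "aperture": 0}
    - {"dy": -0.044, "aperture": 0}
    - {"dy": -0.062, "aperture": 0}
    - {"dy": -0.08, "aperture": 0}
    - {"dy": -0.1, "aperture": 0}
    - {"dy": -0.12, "aperture": 0}

```text
time: 4.18
tool_pos: [601.4, 1.9, 54.3]
tcp_rot: [-180.0, -0.0, 17.6]
ft_force: [1.0, -1.3, 1.4]
finger_gap: -0.0
grip_force: 0.8
```

To row units: -34 mm / 500 = -0.068, -32 mm / 500 = -0.064.

send_path:
  plan:
    - {"dy": -0.012, "aperture": 0}
    - {"dy": -0.024, "aperture": 0}
    - {"dy": -0.034, "aperture": 0}
    - {"dy": -0.044, "aperture": 0}
    - {"dy": -0.052, "aperture": 0}
    - {"dy": -0.058, "aperture": 0}
    - {"dy": -0.064, "aperture": 0}
    - {"dy": -0.068, "aperture": 0}

```text
time: 5.18
tool_pos: [591.5, 32.7, 54.3]
tcp_rot: [179.9, 0.0, 17.6]
ft_force: [3.0, -9.6, -2.1]
finger_gap: 0.1
grip_force: 4.9
```

send_path:
  plan:
    - {"dy": -0.002, "aperture": 0}
    - {"dy": -0.004, "aperture": 0}
    - {"dy": -0.006, "aperture": 0}
    - {"dy": -0.008, "aperture": 0}

```text
time: 5.68
tool_pos: [590.4, 36.0, 54.3]
tcp_rot: [179.9, -0.0, 17.5]
ft_force: [2.8, -5.2, -1.3]
finger_gap: -0.2
grip_force: 3.2
```

To row units: -2 mm / 500 = -0.004, -1 mm / 500 = -0.002.

send_path:
  plan:
    - {"dy": -0.002, "aperture": 0}
    - {"dy": -0.004, "aperture": 0}
    - {"dy": -0.004, "aperture": 0}

```text
time: 6.05
tool_pos: [589.4, 39.5, 54.3]
tcp_rot: [-180.0, 0.0, 17.6]
ft_force: [1.1, -2.2, -1.0]
finger_gap: -0.1
grip_force: 0.6
```

send_path:
  plan:
    - {"dy": -0.002, "aperture": 0}
    - {"dy": -0.004, "aperture": 0}
    - {"dy": -0.004, "aperture": 0}

```text
time: 6.42
tool_pos: [588.6, 41.6, 54.2]
tcp_rot: [-180.0, 0.0, 17.6]
ft_force: [1.0, 0.5, -0.7]
finger_gap: 0.4
grip_force: 0.0
```

send_path:
  plan:
    - {"dy": -0.002, "aperture": 0}
    - {"dy": -0.004, "aperture": 0}
    - {"dy": -0.004, "aperture": 0}

```text
time: 6.8
tool_pos: [588.3, 42.7, 54.3]
tcp_rot: [180.0, 0.0, 17.6]
ft_force: [0.6, -4.2, -0.8]
finger_gap: -0.3
grip_force: 1.9
```

To row units: -1 mm / 500 = -0.002.

send_path:
  plan:
    - {"dy": -0.002, "aperture": 0}
    - {"dy": -0.002, "aperture": 0}
    - {"dy": -0.002, "aperture": 0}

```text
time: 7.18
tool_pos: [588.3, 42.8, 54.3]
tcp_rot: [179.9, -0.0, 17.5]
ft_force: [1.7, -8.9, -1.6]
finger_gap: 0.4
grip_force: 4.0
```

send_path:
  plan:
    - {"dy": -0.002, "aperture": 0}
    - {"dy": -0.002, "aperture": 0}
    - {"dy": -0.002, "aperture": 0}

```text
time: 7.55
tool_pos: [588.3, 42.9, 54.4]
tcp_rot: [179.8, -0.0, 17.5]
ft_force: [3.5, -11.6, -2.1]
finger_gap: -0.2
grip_force: 6.0
```

Run:
```python
from h import *
w=snap("wrist","w2.png"); s1=optics.snapshot("scene"); im=np.asarray(w['pixels'])
print(r.sense()['tool_pos'])
S=np.asarray(s1['pixels'])[160:260,220:340]; cv2.imwrite('pics/m.png',np.vstack([cv2.resize(im[100:340,:],(780,334)),cv2.resize(S,(318,265),interpolation=2) if 0 else cv2.copyMakeBorder(cv2.resize(S,(318,265),interpolation=2),0,0,0,462,0)]))
```

```text
[588.28348825  42.88175121  54.37532533]
```

View pics/m.png

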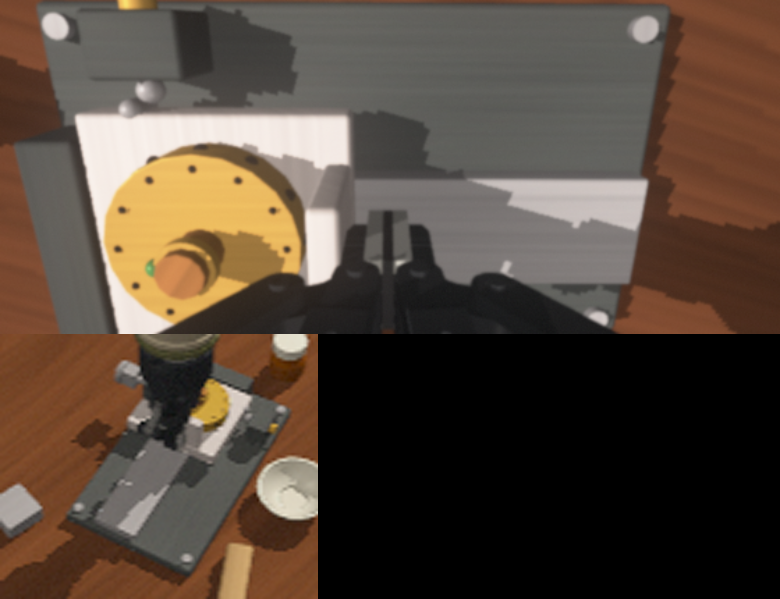

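The TCP has stopped while the force climbs. In the picture the carriage's front edge (about x 80) is against the stop, with the detent ball at the notch, so the carriage is home. I'll back off, rise and measure.

To row units: -115 mm / 500 = -0.23, -80 mm / 500 = -0.16.

send_path:
  plan:
    - {"dy": 0.016, "aperture": 0}
    - {"dy": 0.036, "dz": -0.01, "aperture": 0}
    - {"dy": 0.036, "dz": -0.08, "aperture": 20}
    - {"dy": 0.036, "dz": -0.16, "aperture": 45}
    - {"dx": -0.04, "dy": 0.036, "dz": -0.23, "aperture": 45}
    - {"dx": -0.1, "dy": 0.036, "dz": -0.23, "aperture": 45}
    - {"dx": -0.1, "dy": 0.036, "dz": -0.23, "aperture": 45}
    - {"dx": -0.1, "dy": 0.036, "dz": -0.23, "aperture": 45}

```text
time: 8.65
tool_pos: [545.8, 12.8, 169.5]
tcp_rot: [-180.0, -0.0, 17.6]
ft_force: [-0.2, -0.5, -0.1]
finger_gap: 44.8
grip_force: 0.0
```

Create meas.py:
```python
from h import *
import sys
w=snap("wrist",sys.argv[1]); im=np.asarray(w['pixels']); hsv=cv2.cvtColor(im,cv2.COLOR_BGR2HSV)
m=cv2.inRange(hsv,(18,100,100),(35,255,255)); m[:60]=0
c=max(cv2.findContours(m,0,2)[0],key=cv2.contourArea); e=cv2.fitEllipse(cv2.convexHull(c)); print(e)
d=onz(w,*e[0],62); t=np.radians(17.6); ex=np.array([np.cos(t),np.sin(t),0]); ey=np.array([-ex[1],ex[0],0])
k=d-89*ex; k[2]=54; T=r.sense()['tool_pos']; print("disc",d,"knob",k,"px",proj(w,k),"T",T,"shift tool x,y",(k-T)@ex,-(k-T)@ey)
```

```bash
python3 meas.py w3.png
```

```text
((177.25230407714844, 147.84873962402344), (81.16139221191406, 89.03385162353516), 139.57472229003906)
disc [569.31813106 103.03427658  62.        ] knob [484.48416162  76.12335631  54.        ] px (np.float64(189.13265516392124), np.float64(248.86166394311311)) T [545.94263829  12.87726661 169.26018803] shift tool x,y -39.45793317874557 -78.86877535113331
```

View pics/w3.png

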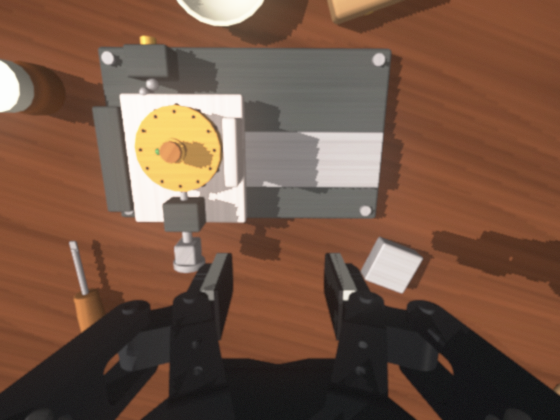

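The carriage is home with its front against the stop block at x≈122. The knob grip is at (187,248), the graver tip at (73,245) and the steel block at (395,265), so both are well clear. I'll move above the knob.

To row units: -79 mm / 500 = -0.158, 75 mm / 500 = 0.15.

send_path:
  plan:
    - {"dx": -0.024, "dy": -0.054, "aperture": 45}
    - {"dx": -0.05, "dy": -0.11, "dz": 0.04, "aperture": 45}
    - {"dx": -0.07, "dy": -0.158, "dz": 0.08, "aperture": 45}
    - {"dx": -0.07, "dy": -0.158, "dz": 0.14, "aperture": 45}
    - {"dx": -0.07, "dy": -0.158, "dz": 0.15, "aperture": 45}
    - {"dx": -0.07, "dy": -0.158, "dz": 0.15, "aperture": 45}
    - {"dx": -0.07, "dy": -0.158, "dz": 0.15, "aperture": 45}

```text
time: 9.57
tool_pos: [489.5, 77.3, 95.6]
tcp_rot: [180.0, -0.1, 17.5]
ft_force: [-1.0, -0.9, 0.8]
finger_gap: 44.9
grip_force: 0.0
```

```bash
python3 meas.py w4.png
```

Run:
```python
import cv2;i=cv2.imread('pics/w4.png')[150:400,180:400];cv2.imwrite('pics/w4c.png',cv2.resize(i,None,fx=2.4,fy=2.4,interpolation=2))
```

```text
((276.1068115234375, 94.86599731445312), (125.78984069824219, 132.1702423095703), 178.169189453125)
disc [569.20813193 103.73479176  62.        ] knob [484.3741625   76.82387148  54.        ] px (np.float64(276.40800343952435), np.float64(245.80290839198844)) T [489.44766875  77.35344611  95.64108752] shift tool x,y -4.996146230509868 -1.0292899328704854
```

View pics/w4c.png

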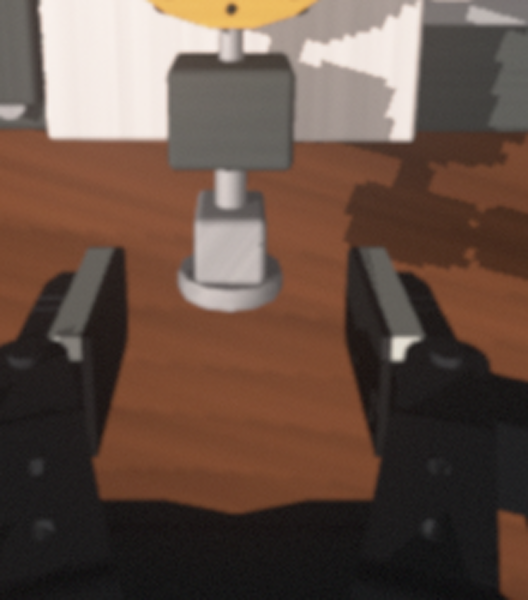

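The knob sits slightly left of the finger centreline: crop x 230 against a pad midpoint of 237, about 1 mm. The pads line up with the grip between the rim and the housing. I'll lower and close gently.

To row units: 60 mm / 500 = 0.12, 55 mm / 500 = 0.11.

send_path:
  plan:
    - {"dy": -0.003, "dz": 0.04, "aperture": 45}
    - {"dy": -0.003, "dz": 0.08, "aperture": 45}
    - {"dy": -0.003, "dz": 0.11, "aperture": 45}
    - {"dy": -0.003, "dz": 0.12, "aperture": 45}
    - {"dy": -0.003, "dz": 0.12, "aperture": 45}

```text
time: 10.25
tool_pos: [488.0, 78.9, 34.5]
tcp_rot: [-180.0, -0.0, 17.6]
ft_force: [0.6, -0.1, -0.1]
finger_gap: 45.1
grip_force: 0.0
```

send_path:
  plan:
    - {"aperture": 26}
    - {"aperture": 20}
    - {"aperture": 10}
    - {"aperture": 10}
    - {"aperture": 10}
    - {"aperture": 10}
  force: 40

```text
time: 11.0
tool_pos: [488.4, 78.7, 35.0]
tcp_rot: [180.0, -0.1, 17.6]
ft_force: [-0.6, -3.3, 5.5]
finger_gap: 17.4
grip_force: 42.0
```

To row units: -17 mm / 500 = -0.034, -16 mm / 500 = -0.032.

send_path:
  plan:
    - {"dx": -0.004, "aperture": 10}
    - {"dx": -0.01, "aperture": 10}
    - {"dx": -0.016, "aperture": 10}
    - {"dx": -0.022, "aperture": 10}
    - {"dx": -0.028, "aperture": 10}
    - {"dx": -0.032, "aperture": 10}
    - {"dx": -0.034, "aperture": 10}
    - {"dx": -0.034, "aperture": 10}
  force: 60

```text
time: 12.0
tool_pos: [473.2, 73.9, 35.1]
tcp_rot: [180.0, -0.2, 17.6]
ft_force: [7.1, -0.9, 1.2]
finger_gap: 17.1
grip_force: 60.9
```

send_path:
  plan:
    - {"dx": -0.002, "aperture": 10}
    - {"dx": -0.004, "aperture": 10}
    - {"dx": -0.004, "aperture": 10}

```text
time: 12.38
tool_pos: [473.1, 73.9, 35.4]
tcp_rot: [179.9, -0.4, 17.6]
ft_force: [17.0, 2.5, -7.8]
finger_gap: 17.1
grip_force: 59.7
```

send_path:
  plan:
    - {"dx": -0.002, "aperture": 10}
    - {"dx": -0.004, "aperture": 10}
    - {"dx": -0.004, "aperture": 10}

```text
time: 12.75
tool_pos: [473.0, 73.8, 35.6]
tcp_rot: [179.9, -0.7, 17.6]
ft_force: [28.0, 7.1, -18.3]
finger_gap: 16.9
grip_force: 58.9
```

The plunger has moved 16.1 mm and hit its stop. I'll ease off the excess pull a little and check.

To row units: 2 mm / 500 = 0.004, 1 mm / 500 = 0.002.

send_path:
  plan:
    - {"dx": 0.002, "aperture": 10}
    - {"dx": 0.004, "aperture": 10}
    - {"dx": 0.004, "aperture": 10}
    - {"dx": 0.004, "aperture": 10}
    - {"dx": 0.004, "aperture": 10}

```text
time: 13.38
tool_pos: [473.1, 73.9, 35.4]
tcp_rot: [179.9, -0.4, 17.6]
ft_force: [16.3, 2.8, -7.0]
finger_gap: 16.9
grip_force: 60.3
```

```bash
python3 meas.py w5.png
```

Run:
```python
import cv2;i=cv2.imread('pics/w5.png')[0:330,150:420];cv2.imwrite('pics/w5c.png',cv2.resize(i,None,fx=1.8,fy=1.8,interpolation=2))
```

```text
((279.8373718261719, 25.8548583984375), (199.98867797851562, 222.26031494140625), 178.8103485107422)
disc [569.688368   103.97573892  62.        ] knob [484.85439856  77.06481864  54.        ] px (np.float64(279.3212054114549), np.float64(263.1676870043051)) T [473.07583615  73.89735558  35.35959291] shift tool x,y 12.18496122962923 0.5422864011358133
```

View pics/w5c.png

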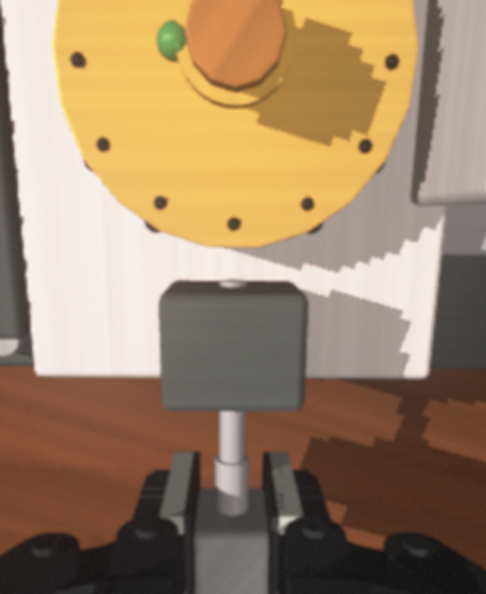

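The pin is drawn clear of the disc, with a gap at (232,265). The knob is held between the pads at (232,510), and the disc is in its home position. I'm handing in.

```bash
python3 -c "
from bench import workorder
print(workorder.hand_in())"
```

```text
the job is handed in; nothing more can be done
None
```

The job is handed in, with no verdict returned: the carriage is home against the end stop, and the gripper is still holding the index plunger fully back (16 mm at its stop, about 60 N grip); I kept clear of the bystanders.

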